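Twist out the wash-pot strainer and hold its ball over the tray

TASK

The cleaned steel ball still lies loose in the strainer dish that is twist-locked in the mouth of the wash pot. Take the dish by its handle, give it a quarter turn anticlockwise (seen from above) to free it, lift it straight out and carry it over the sheet tray, always level and smoothly so that the ball stays in the middle of the dish. Finish while still holding it there, still and level, over the middle of the tray, clear of it but no more than a hand's breadth up, so that the ball can be looked over; do not set it down, and leave the parts in the tray and the things behind where they are.

Things in the scene. Friction and masses are not known exactly. Their poses are not given: they have to be found in the camera images.
- dish_grip (a point): Centre of the wooden grip at the top of the strainer dish's bail handle: a bar 72 mm long (along this point's x), 16 mm thick (y, the width to grip), 24 mm high (z, up). The flange's underside lies 105 mm and the bowl's underside 135 mm below this point. The handle's two legs stand 139 mm apart, at either end along x, so there is free room beside and under the grip.
- dish_middle (a point): Middle of the dish's inner floor, on its axis, 132 mm below the centre of the grip; axes as the grip's. The floor is flat for 12 mm round the middle, then rises all round at 11 degrees: the ball keeps to the middle only while the dish is within a few degrees of level and is moved and turned smoothly.
- dish: The strainer dish: aluminium bowl 133 mm across and 30 mm deep under a flange 149 mm across, about 0.35 kg, with a bail handle. Two steel lugs under the ends of the handle, on the x axis, reach 90 mm from the dish's axis. Origin on the axis at the flange's underside, which rests on the pot's seat; z up.
- ball_center (a point): Centre of the loose steel ball, 30 mm in diameter (about 0.11 kg), which rests on the dish's inner floor.
- pot_mouth (a point): Centre of the pot's mouth, at the height of the seat on which the dish's flange rests, 85 mm over the bench. The collar round it is 198 mm across and stands 17 mm above this point. The dish has 3 to 4 mm of sideways play in the collar. Raised 60 mm or more, it is wholly clear of the pot.
- pot: Wash pot, fixed to the bench, foot 216 mm across; origin at the centre of its underside, z up. Two ears of its collar overhang the seat, 52 degrees either way of its +x and -x. At the start the handle lies along x (within 12 degrees), lugs under the ears: locked. Turned from x towards y (anticlockwise) it is free from 70 degrees, best at 90; a stop comes at 100. It turns easily, no spring.
- tray_middle (a point): Middle of the sheet tray's floor, 2 mm above the bench; x lies along the tray's long side.
- tray: Sheet tray of bare aluminium, 385 x 280 mm, rim 21 mm high, lying on the bench (it does not shift); origin at the centre of its underside.
- brg: Ball bearing, 62 mm across, 16 mm high, lying in the tray off to one side; origin at the centre of its underside. To be left alone.
- bush: Bronze bush, 40 mm across, 45 mm high, standing in the tray near one long side; origin at the centre of its underside. To be left alone.
- tape: Tape measure, 78 x 34 x 60 mm, standing behind, between pot and tray; origin at the centre of its underside. To be left alone.
- piston: Steel piston, 64 mm across, 53 mm high, standing behind the pot; origin at the centre of its underside. To be left alone.
Mind the look-alikes: they are no part of the job. What is meant by the part that bears ball_center is not black or blue, and is the smaller of those in its own colour.

How it is judged:
On the way, in this order (a step that is already met when the one before it is completed fails the run):
1. the dish, still seated in the pot, is turned a quarter turn (within 18 degrees) with the ball in its middle (angle between the x axis of dish_grip and the y axis of pot_mouth, either way round below 0.31 rad and z of dish_middle in the frame of pot_mouth below -0.015 m and horizontal distance between dish_middle and pot_mouth below 0.01 m and horizontal distance between ball_center and dish_middle below 0.018 m), for 0.1 s.
2. the dish is lifted clear above the pot, with the ball in its middle (z of dish_middle in the frame of pot_mouth above 0.02 m and horizontal distance between dish_middle and pot_mouth below 0.05 m and horizontal distance between ball_center and dish_middle below 0.025 m), for 0.1 s.
At the end, for the whole second after the job is handed in: The gripper still holds the dish, at rest, by itself: the middle of the dish is within 50 mm of above the tray's middle, its inner floor 25 to 130 mm above the tray's floor, tilted less than 6 degrees, with the ball within 18 mm of its middle; nothing else carries the dish (horizontal distance between dish_middle and tray_middle below 0.05 m and z of dish_middle in the frame of tray_middle between 0.025 and 0.13 m and angle between dish_middle's own z axis and vertical below 0.1 rad and horizontal distance between ball_center and dish_middle below 0.018 m and z of ball_center in the frame of dish_middle below 0.022 m and linear speed of dish below 0.03 m/s and contact force between the fingers and dish above 1 N and contact force between dish and tray below 0.1 N and contact force between dish and brg below 0.1 N and contact force between dish and bush below 0.1 N and contact force between dish and pot below 0.1 N); the arm keeps its last pose, push and grip.
It fails at once if the ball rolls out to the wall of the dish or leaves it (more than 38 mm from the middle) (distance between ball_center and dish_middle above 0.042 m).
It fails at once if the dish is tilted more than 14 degrees (angle between dish_middle's own z axis and vertical above 0.25 rad).
It fails at once if the parts in the tray or the things behind are moved more than 20 mm (distance of any of brg, bush, piston, tape from where it was at the start of the episode above 0.02 m).
It fails at once if the dish is set down on the tray (contact force between dish and tray above 2 N).
It also fails if it takes over 54 s, if anything falls off the work surface, if the arm or the gripper's body presses on something with over 40 N, if the wrist force passes 120 N, or if a joint passes its speed limit or range.

ROBOT

A 6-joint arm with a two-finger parallel gripper is mounted at the origin on a cart in front of the work surface, level with it; the furniture and walls round the work are solid. World frame = base frame: x ahead of the robot, y to its left, z up, the work surface at z = 0. Lengths are in m, angles in rad, forces in N, time in s.
With the tool pointing down it reaches from about 0.25 to 0.775 m from the base axis. Payload 4 kg.
Tool frame: the origin (TCP) lies on the centre line of the jaws, within the pads' length; the fingertips stand 19 mm ahead of it and the grasp point (between the pads) is the TCP; x points along the fingers, y is the direction in which the jaws open and shut, and the axes are right-handed (so a half turn about x gives the same grasp; the last joint's range is limited). The gripper opens to 85 mm and grips with 20 to 120 N. Pads are 22 mm wide; open, the fingers measure 114 mm over their backs; the gripper's body (76 mm by 85 mm) begins 54 mm behind the grasp point. The pads swing forward as they close: fully open they stand 13 mm farther back than shut.
Start: joints at [1.006, 0.087, 1.371, -0, 1.684, -0.103], TCP at [0.245, 0.492, 0.25] pointing down, gripper open.
Joint ranges: [-3.1, 3.1], [-0.76, 2.03], [0.27, 2.55], [-1.08, 4.22], [0.17, 2.65], [-2.57, 2.57]. Speed limits (rad/s): [2.79, 2.79, 3.14, 3.14, 3.14, 3.14].

INTERFACE

Orientations are given as a unit quaternion [x, y, z, w].
In Python, from rig import manip gives the robot as it stands.
- The arm moves only by the tool apply_moves, never from a script. Its argument "moves" is a list of rows, each an object with "offset": the shift along the tool's x, y, z in m, a list of three; "turn": the turn, a rotation vector about the tool's x, y, z in rad, a list of three; "claw": the gripper's target within -1 to 1 (shut at 1, half-way at 0, fully open at -1). In form: [{"offset": [x, y, z], "turn": [ax, ay, az], "claw": claw}, ...]. A call has 1 to 10 rows; each row is the pose to reach, as a shift and turn from the pose commanded when the call began, along the tool's axes at that moment; what a row does not reach only later rows make up. A row lasts 1/12 s, in which the tool goes at most 41.7 mm and 7.16 degrees, less where a joint would pass 70% of its speed; a pose out of reach is approached as far as the arm can. A call with a gripper value outside its range is refused whole. The fingers move at their own pace and stop on an object; "grip_force" is the grip in N (left out, the last holds). Time passes only in rows, so rows that repeat a pose let the fingers close. It gives the time, the measured TCP pose, the force and the opening at its end, in the units of the state.
- manip.get_state(): the state, without advancing time (a new reading comes with each control period).
- manip.capture(name): name is "side" or "top"; returns the picture (384x512x3 uint8, red, green, blue); there is no depth.
- manip.get_calibration(name): a dict with "intrinsics" (3x3 intrinsics, pixels), "extrinsics" (4x4, takes a point from world to camera coordinates). Camera axes: x right, y up, looking along -z (the intrinsics and any distortion apply to the point x, -y, -z); pixel columns grow to the right and rows downward; lengths in m; the calibration is good to about 2 mm. A picture is of the moment at which its call begins. get_calibration takes no time and is no camera call.
- manip.hand_in(): hands the job in, once; it reports no verdict.
The state is a dict: "clock": time; "qpos": joint angles; "qvel": joint speeds; "effort": joint torques, N m; "position": TCP position; "orientation": TCP orientation; "wrist_force": force on the tool from outside, world axes, zero at the start; "ft_torque": the same for the moment, N m; "grip_width": opening from 0.0 (shut) to 1.0 (fully open).
Only numpy, scipy, OpenCV 4.12 (cv2) and the standard library are available. Lean on these libraries where they do the work, as an engineer would, in place of code of your own. Each camera call takes 0.05 s, during which the arm holds its last target. There are 200 camera calls.

## Working session

There is one attempt and no reset: what is moved stays moved. The work goes in short steps, Python scripts to look and compute and a tool call to move; the robot and the scene stay as the last step left them, time stands still between calls to the robot, and variables do not carry over. Pictures are saved under pics/ and viewed, about 8 in all and at most 12, crops included, and the job is handed in when it is done.

Besides the shell and the picture viewer there is one more tool, called after ">>>" by a JSON object that holds its "method" and its "body". apply_moves: Moves the arm, as the interface text tells. Its arguments: {"type":"object","properties":{"moves":{"type":"array","items":{"type":"object","properties":{"offset":{"type":"array","items":{"type":"number"}},"turn":{"type":"array","items":{"type":"number"}},"claw":{"type":"number"}}}},"grip_force":{"type":"number"}},"required":["moves"]}

```bash
mkdir -p pics; ls
python3 - <<'E'
from rig import manip
import cv2, numpy as np
np.set_printoptions(precision=4,suppress=True)
for n in("side","top"):
    im=manip.capture(n); cv2.imwrite(f"pics/{n}0.png",im[:,:,::-1])
    c=manip.get_calibration(n); print(n,{k:np.array(v) if not isinstance(v,str) else v for k,v in c.items()})
a=cv2.imread("pics/side0.png");b=cv2.imread("pics/top0.png")
cv2.imwrite("pics/s0.png",cv2.resize(a,(800,600),interpolation=cv2.INTER_CUBIC));cv2.imwrite("pics/t0.png",cv2.resize(b,(800,600),interpolation=cv2.INTER_CUBIC))
print(manip.get_state())
E
```

```text
pics
side {'intrinsics': array([[421.2393,   0.    , 256.8001],
       [  0.    , 421.2393, 196.9528],
       [  0.    ,   0.    ,   1.    ]]), 'extrinsics': array([[ 0.9453, -0.3262, -0.0043, -0.5573],
       [ 0.1706,  0.4829,  0.8589, -0.2198],
       [-0.2781, -0.8127,  0.5121, -1.1219],
       [ 0.    ,  0.    ,  0.    ,  1.    ]])}
top {'intrinsics': array([[428.4806,   0.    , 254.3873],
       [  0.    , 428.4806, 189.4471],
       [  0.    ,   0.    ,   1.    ]]), 'extrinsics': array([[-0.0065, -1.    , -0.0032,  0.0099],
       [ 0.9978, -0.0067,  0.0657, -0.5809],
       [-0.0657, -0.0028,  0.9978, -1.2286],
       [ 0.    ,  0.    ,  0.    ,  1.    ]])}
{'clock': 0.1, 'qpos': array([ 1.0059,  0.0879,  1.3721,  0.    ,  1.6836, -0.1031]), 'qvel': array([-0.0001, -0.0013, -0.0033,  0.001 , -0.0013, -0.0006]), 'effort': array([  0.0019, -35.3012, -31.422 ,  -0.0001,   0.0078,   0.    ]), 'position': array([0.2448, 0.492 , 0.2492]), 'orientation': array([ 0.1611,  0.6886, -0.1625,  0.6881]), 'wrist_force': array([-0.0665,  0.448 , -0.2926]), 'ft_torque': array([-0.0233,  0.0105, -0.0124]), 'grip_width': 1.0000317498131144}
```

View pics/s0.png

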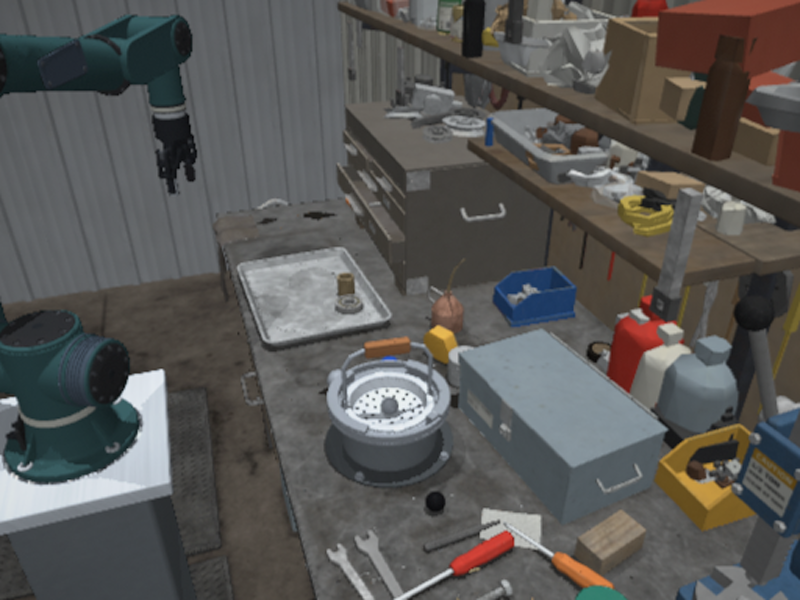

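View pics/t0.png

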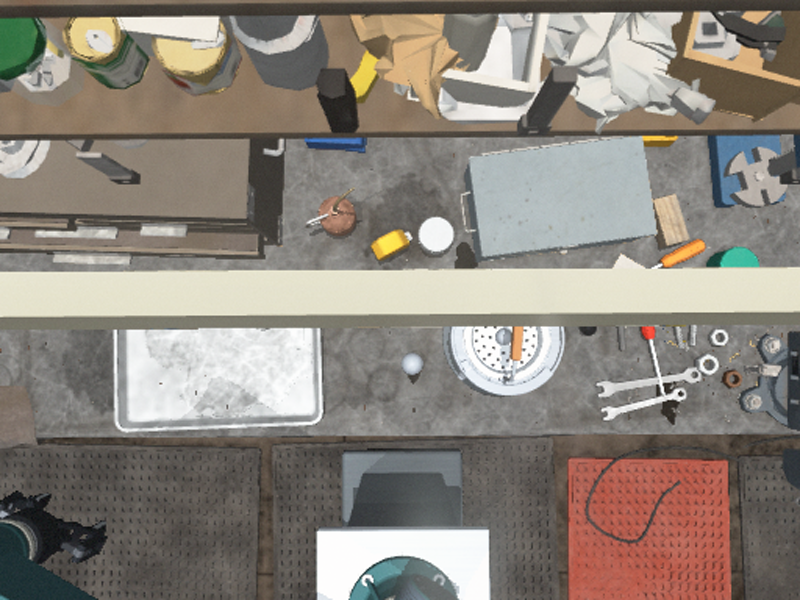

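Side view: the dish's orange grip is at (388,347) and the ball in the dish at (390,406), both in 800×600 pixels. The bench balls are at (435,502), black, and at (388,358), bluish, behind the grip. In the top view the grip is at (517,343), partly hidden by a beam. The tray's near corners are at (118,428) and (322,425), and the loose bench ball is at (412,363). There is only one dish. I'll enlarge the dish in both views and measure the grip.

```bash
cat > h.py <<'E'
import numpy as np, cv2
from rig import manip
np.set_printoptions(precision=4,suppress=True)
def cam(n):
    c=manip.get_calibration(n); return np.array(c["intrinsics"]),np.array(c["extrinsics"])
def ray(n,uv):
    K,E=cam(n); p=np.linalg.inv(K)@[uv[0],uv[1],1]; d=E[:3,:3].T@[p[0],-p[1],-p[2]]
    return -E[:3,:3].T@E[:3,3], d/np.linalg.norm(d)
def onz(n,uv,z):
    o,d=ray(n,uv); return o+d*(z-o[2])/d[2]
def tri(u1,u2):
    (o,d),(p,e)=ray("side",u1),ray("top",u2)
    s=np.linalg.lstsq(np.c_[d,-e],p-o,rcond=None)[0]; a,b=o+d*s[0],p+e*s[1]
    return (a+b)/2,np.linalg.norm(a-b)
def proj(n,P):
    K,E=cam(n); c=E[:3,:3]@P+E[:3,3]; q=K@[c[0],-c[1],-c[2]]; return q[:2]/q[2]
def grey_ball(): pass
def orange(im,roi):
    x0,y0,x1,y1=roi; h=cv2.cvtColor(im[y0:y1,x0:x1],cv2.COLOR_RGB2HSV)
    m=cv2.inRange(h,(4,110,60),(18,255,255))
    n,l,s,c=cv2.connectedComponentsWithStats(m); i=1+np.argmax(s[1:,4])
    cn=max(cv2.findContours((l==i).astype('uint8'),0,1)[0],key=len)
    return c[i]+[x0,y0], s[i], cv2.boxPoints(cv2.minAreaRect(cn))+[x0,y0]
E
python3 - <<'E'
from h import *
s=cv2.imread("pics/side0.png");t=cv2.imread("pics/top0.png")
for n,im,r in(("side",s,(215,200,285,240)),("top",t,(310,190,350,250))):
    c,st,b=orange(im[:,:,::-1],r); print(n,c,st); print(b)
    for p in [c,*b]: print(onz(n,p,.19))
a=cv2.resize(s[200:310,195:305],(590,590),interpolation=cv2.INTER_CUBIC)
cv2.imwrite("pics/c1.png",np.hstack([cv2.resize(s[205:310,200:300],(400,420),interpolation=cv2.INTER_CUBIC),cv2.resize(t[195:265,275:370],(400,295),interpolation=cv2.INTER_CUBIC)[:420] if 0 else cv2.copyMakeBorder(cv2.resize(t[195:265,275:370],(400,295),interpolation=cv2.INTER_CUBIC),0,125,0,0,0)]))
# tool axes
from scipy.spatial.transform import Rotation as R
print(R.from_quat(manip.get_state()["orientation"]).as_matrix())
# tray
for p in((118,428),(322,425),(316,328),(116,328)): print("tray",onz("top",np.array(p)*.64,.021))
for p in((238,262),(345,249),(390,320),(270,345)): print("trayS",onz("side",np.array(p)*.64,.021))
E
```

```text
side [247.1877 221.8303] [ 18  16  29  13 277]
[[232.56 218.92]
 [260.7  214.9 ]
 [262.08 224.56]
 [233.94 228.58]]
[ 0.5024 -0.1843  0.19  ]
[ 0.4726 -0.1605  0.19  ]
[ 0.5432 -0.1664  0.19  ]
[ 0.5323 -0.2071  0.19  ]
[ 0.4643 -0.2008  0.19  ]
top [330.379 218.871] [ 17  19   8  22 124]
[[326.8431 229.8246]
 [328.0154 208.7231]
 [334.1077 209.0615]
 [332.9354 230.1631]]
[ 0.4947 -0.1839  0.19  ]
[ 0.4675 -0.1745  0.19  ]
[ 0.5201 -0.1784  0.19  ]
[ 0.5192 -0.1936  0.19  ]
[ 0.4666 -0.1897  0.19  ]
[[-0.0011  0.4455  0.8953]
 [-0.0017  0.8953 -0.4455]
 [-1.     -0.002  -0.0002]]
tray [0.341  0.5217 0.021 ]
tray [0.3441 0.1463 0.021 ]
tray [0.5223 0.1577 0.021 ]
tray [0.5248 0.5293 0.021 ]
trayS [0.3433 0.5325 0.021 ]
trayS [0.6137 0.5153 0.021 ]
trayS [0.6149 0.1466 0.021 ]
trayS [0.358  0.1364 0.021 ]
```

View pics/c1.png

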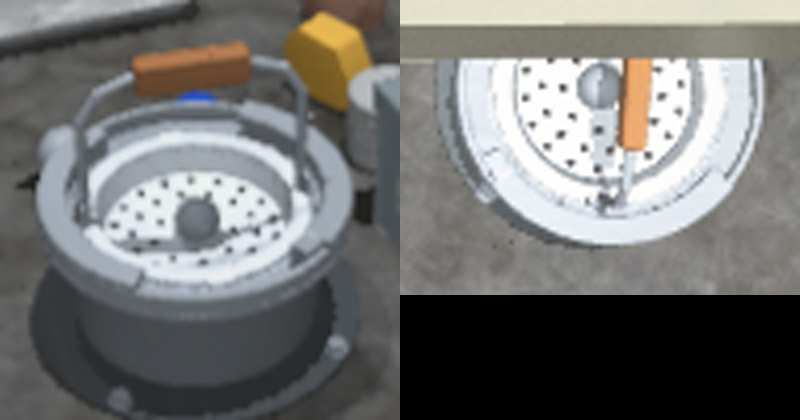

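The crop shows the small grey steel ball on the perforated floor, at about (197,218) in its left half. The others don't fit: a black ball on the bench, a blue one behind the grip at (197,98), and a bigger grey one left of the collar at (60,140). So the ball in the dish is the one meant. Both views agree on the grip's centre, about (0.503, −0.184), with its axis near −4.4°. Next I'll check the overhead beam and the pot's ear bearings, and refine the tray.

Run:
```python
from h import *
for n in("side","top"): print(n,ray(n,(0,0))[0])
for z in(.5,.6,.7,.8,.9,1.0):
    a=[onz("top",np.array(p)*.64,z) for p in((400,325),(400,270),(100,325))]
    print(z,a[0][:2],a[1][:2],*[proj("side",p) for p in a])
c=np.array([.503,-.184])
for u,v in((487,195),(725,180)):
    p=onz("top",(275+(u-400)/4.21,195+v/4.21),.102); print(p,np.degrees(np.arctan2(*(p[:2]-c)[::-1])),np.linalg.norm(p[:2]-c))
for u,v in((140,280),(45,190),(318,245),(100,125),(262,105)):
    p=onz("side",(200+u/4,205+v/4),.102); print(p,np.degrees(np.arctan2(*(p[:2]-c)[::-1])),np.linalg.norm(p[:2]-c))
```

```text
side [ 0.2524 -0.9874  0.7609]
top [0.499  0.0026 1.2641]
0.5 [0.5161 0.0021] [0.5792 0.0016] [226.7001  72.5087] [251.6656  70.268 ] [197.4131  45.2796]
0.6 [0.5139 0.0021] [0.5687 0.0018] [223.9442  28.2289] [246.888   26.8521] [197.1761  11.7609]
0.7 [0.5117 0.0022] [0.5582 0.0019] [220.8739 -21.1042] [241.5493 -21.6623] [196.9016 -27.0741]
0.8 [0.5094 0.0023] [0.5477 0.002 ] [217.432  -76.4078] [235.5446 -76.2294] [196.5797 -72.599 ]
0.9 [0.5072 0.0023] [0.5372 0.0021] [ 213.5467 -138.8356] [ 228.741  -138.0571] [ 196.1972 -126.7055]
1.0 [0.5049 0.0024] [0.5267 0.0022] [ 209.1264 -209.8591] [ 220.9675 -208.6979] [ 195.7351 -192.0725]
[ 0.4346 -0.1045  0.102 ] 130.7045541129002 0.10484523656111709
[ 0.4432 -0.257   0.102 ] -129.31624952479336 0.09435734811302399
[ 0.4463 -0.2607  0.102 ] -126.46643821897392 0.09534280740620478
[ 0.4141 -0.1605  0.102 ] 165.17010464551012 0.09200743908888741
[ 0.5557 -0.266   0.102 ] -57.248112092483176 0.09746772579566308
[ 0.4647 -0.1055  0.102 ] 115.97436753185418 0.08734976957401774
[ 0.5735 -0.1197  0.102 ] 42.39048742904586 0.09542188983798733
```

>>> {"method": "apply_moves", "body": {"moves": [{"offset": [-0.005,-0.022,0.024],"turn": [0.12,0,0],"claw": -1},{"offset": [-0.01,-0.044,0.048],"turn": [0.24,0,0],"claw": -1},{"offset": [-0.015,-0.066,0.072],"turn": [0.36,0,0],"claw": -1},{"offset": [-0.02,-0.088,0.096],"turn": [0.48,0,0],"claw": -1},{"offset": [-0.025,-0.11,0.12],"turn": [0.6,0,0],"claw": -1},{"offset": [-0.03,-0.132,0.144],"turn": [0.72,0,0],"claw": -1},{"offset": [-0.035,-0.154,0.168],"turn": [0.84,0,0],"claw": -1},{"offset": [-0.04,-0.176,0.192],"turn": [0.96,0,0],"claw": -1},{"offset": [-0.045,-0.198,0.216],"turn": [1.08,0,0],"claw": -1},{"offset": [-0.05,-0.22,0.24],"turn": [1.2,0,0],"claw": -1}]}}

```text
clock: 0.93
position: [0.3619, 0.187, 0.3002]
orientation: [-0.523, -0.475, 0.524, -0.475]
wrist_force: [1.4, 0.7, -0.2]
grip_width: 1.001
```

```bash
cat >> h.py <<'E'
from scipy.spatial.transform import Rotation as R
def go(P,yaw):
    s=manip.get_state(); q=R.from_quat(s["orientation"]); M=q.as_matrix()
    a=np.radians(yaw); G=np.c_[[0,0,-1],[np.cos(a),np.sin(a),0],[np.sin(a),-np.cos(a),0]]
    print("t",s["clock"],"pos",s["position"],"F",s["wrist_force"],"T",s["ft_torque"],"w",s["grip_width"],"q",s["qpos"])
    print("yaw",np.degrees(np.arctan2(M[1,1],M[0,1])),"tilt",np.degrees(np.arccos(-M[2,0])))
    print("offset",M.T@(np.array(P)-s["position"]),"turn",(q.inv()*R.from_matrix(G)).as_rotvec())
E
python3 -c "
from h import *
go((.503,-.184,.30),-94.4)"
```

```text
t 0.9333 pos [0.3619 0.187  0.3002] F [ 1.4056  0.7212 -0.1804] T [-0.0298 -0.0347 -0.0079] w 1.000637429118556 q [ 0.3374 -0.2385  1.577   0.      1.8035  0.434 ]
yaw -5.534481381264039 tilt 0.022572230563860467
offset [0.0002 0.1763 0.3556] turn [1.551  0.0004 0.0002]
```

>>> {"method": "apply_moves", "body": {"moves": [{"offset": [0,0.015,0.03],"turn": [0.12,0,0],"claw": -1},{"offset": [0,0.03,0.06],"turn": [0.24,0,0],"claw": -1},{"offset": [0,0.045,0.09],"turn": [0.36,0,0],"claw": -1},{"offset": [0,0.06,0.12],"turn": [0.48,0,0],"claw": -1},{"offset": [0,0.075,0.15],"turn": [0.6,0,0],"claw": -1},{"offset": [0,0.09,0.18],"turn": [0.72,0,0],"claw": -1},{"offset": [0,0.105,0.21],"turn": [0.84,0,0],"claw": -1},{"offset": [0,0.12,0.24],"turn": [0.96,0,0],"claw": -1},{"offset": [0,0.135,0.27],"turn": [1.08,0,0],"claw": -1},{"offset": [0,0.14,0.28],"turn": [1.2,0,0],"claw": -1}]}}

```text
clock: 1.77
position: [0.4765, -0.1069, 0.2989]
orientation: [-0.7, -0.095, 0.701, -0.095]
wrist_force: [0.5, 0.6, -0.1]
grip_width: 1.002
```

```bash
python3 -c "
from h import *
go((.503,-.184,.30),-94.4)"
```

```text
t 1.7667 pos [ 0.4765 -0.1069  0.2989] F [ 0.4811  0.5635 -0.1393] T [-0.0253  0.031   0.0189] w 1.0019738060716332 q [-0.3359 -0.0542  1.4188 -0.0017  1.7783  0.9649]
yaw -74.54928851920464 tilt 0.12143352795046788
offset [-0.0011  0.0814 -0.005 ] turn [ 0.3465  0.0019 -0.0009]
```

>>> {"method": "apply_moves", "body": {"moves": [{"offset": [0,0.027,-0.002],"turn": [0.115,0,0],"claw": -1},{"offset": [0,0.054,-0.003],"turn": [0.23,0,0],"claw": -1},{"offset": [0,0.081,-0.005],"turn": [0.3465,0,0],"claw": -1},{"offset": [0,0.081,-0.005],"turn": [0.3465,0,0],"claw": -1},{"offset": [0,0.081,-0.005],"turn": [0.3465,0,0],"claw": -1}]}}

```text
clock: 2.18
position: [0.5029, -0.1804, 0.299]
orientation: [-0.706, 0.023, 0.708, 0.024]
wrist_force: [-0.3, -0.3, -0.1]
grip_width: 0.999
```

Run:
```python
from h import *
go((.503,-.184,.19),-94.4)
s=manip.capture("side");t=manip.capture("top")
for n,im,r in(("side",s,(215,200,285,240)),("top",t,(310,205,350,250))):
    try:
        c,st,b=orange(im,r); print(n,c,st); print(*[onz(n,p,.19) for p in b])
    except Exception as e: print(n,e)
cv2.imwrite("pics/hov.png",np.hstack([cv2.resize(s[110:310,160:360],(400,400)),cv2.resize(t[180:280,280:380],(400,400))])[:,:,::-1])
```

```text
t 2.1833 pos [ 0.5029 -0.1804  0.299 ] F [-0.347  -0.2782 -0.0893] T [0.0174 0.0502 0.0379] w 0.9991325108685091 q [-0.4508  0.0496  1.315   0.0004  1.7797  1.1877]
yaw -93.87525768178746 tilt 0.16276536975045564
offset [ 0.109   0.0037 -0.0006] turn [0.0092 0.0025 0.0014]
side [247.4715 222.019 ] [ 19  16  28  13 263]
[ 0.4726 -0.1623  0.19  ] [ 0.5427 -0.1683  0.19  ] [ 0.5323 -0.2071  0.19  ] [ 0.4646 -0.2008  0.19  ]
top attempt to get argmax of an empty sequence
```

View pics/hov.png

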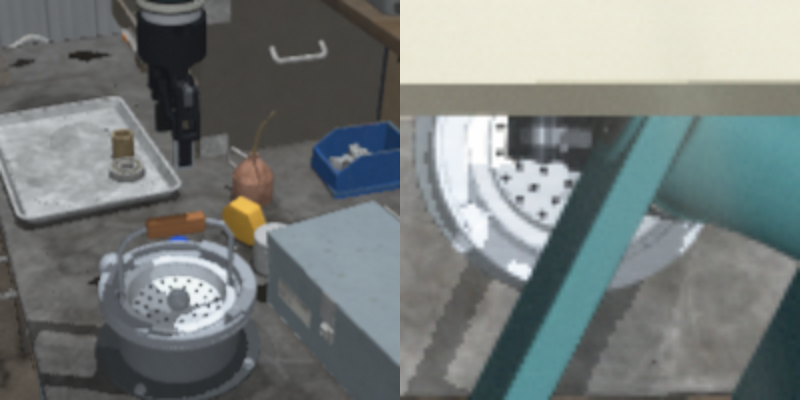

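The gripper hangs above the grip: fingers at (180,140) and grip at (177,223) in the left half. The way down is free, so I'll descend the 109 mm to the grip.

>>> {"method": "apply_moves", "body": {"moves": [{"offset": [0.018,0.0035,0],"turn": [0.009,0.0025,0.001],"claw": -1},{"offset": [0.036,0.0035,0],"turn": [0.009,0.0025,0.001],"claw": -1},{"offset": [0.054,0.0035,0],"turn": [0.009,0.0025,0.001],"claw": -1},{"offset": [0.07,0.0035,0],"turn": [0.009,0.0025,0.001],"claw": -1},{"offset": [0.085,0.0035,0],"turn": [0.009,0.0025,0.001],"claw": -1},{"offset": [0.097,0.0035,0],"turn": [0.009,0.0025,0.001],"claw": -1},{"offset": [0.105,0.0035,0],"turn": [0.009,0.0025,0.001],"claw": -1},{"offset": [0.109,0.0035,0],"turn": [0.009,0.0025,0.001],"claw": -1},{"offset": [0.109,0.0035,0],"turn": [0.009,0.0025,0.001],"claw": -1},{"offset": [0.109,0.0035,0],"turn": [0.009,0.0025,0.001],"claw": -1}]}}

```text
clock: 3.12
position: [0.5031, -0.1829, 0.192]
orientation: [0.708, -0.027, -0.705, -0.026]
wrist_force: [-0.2, 0.9, -0.0]
grip_width: 1.0
```

Run:
```python
from h import *
go((.503,-.184,.19),-94.4)
s=manip.capture("side")
cv2.imwrite("pics/dn.png",cv2.resize(s[170:310,190:310],(514,600),interpolation=cv2.INTER_CUBIC)[:,:,::-1])
```

```text
t 3.1167 pos [ 0.5031 -0.1829  0.192 ] F [-0.1861  0.92   -0.0198] T [ 0.0273 -0.0365  0.0137] w 1.0001089834072554 q [-0.4547  0.0708  1.5039  0.0001  1.563   1.1913]
yaw -94.31097999642068 tilt 0.21732182431902813
offset [0.002  0.0011 0.    ] turn [ 0.0016 -0.0036 -0.0013]
```

View pics/dn.png

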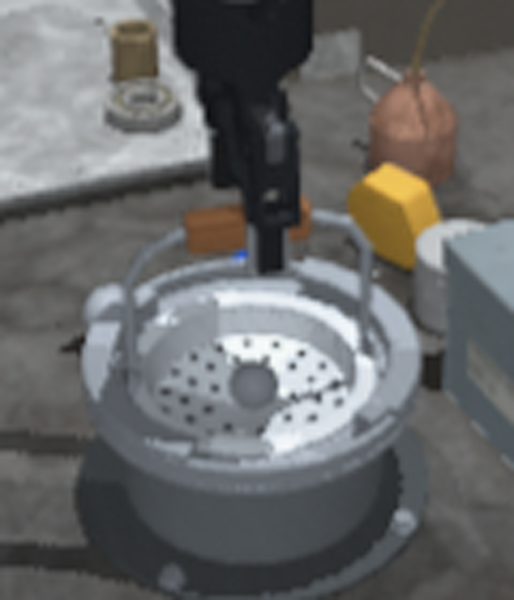

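The fingers straddle the bar: near finger at (270,245), bar from 185 to 310 px. The ball is at the middle, (253,386). I'll close gradually.

>>> {"method": "apply_moves", "body": {"moves": [{"offset": [0.002,0.001,0],"turn": [0.001,-0.0035,-0.001],"claw": -0.5},{"offset": [0.002,0.001,0],"turn": [0.001,-0.0035,-0.001],"claw": 0},{"offset": [0.002,0.001,0],"turn": [0.001,-0.0035,-0.001],"claw": 0.3},{"offset": [0.002,0.001,0],"turn": [0.001,-0.0035,-0.001],"claw": 0.45},{"offset": [0.002,0.001,0],"turn": [0.001,-0.0035,-0.001],"claw": 0.5},{"offset": [0.002,0.001,0],"turn": [0.001,-0.0035,-0.001],"claw": 0.55},{"offset": [0.002,0.001,0],"turn": [0.001,-0.0035,-0.001],"claw": 0.6},{"offset": [0.002,0.001,0],"turn": [0.001,-0.0035,-0.001],"claw": 0.65},{"offset": [0.002,0.001,0],"turn": [0.001,-0.0035,-0.001],"claw": 0.7},{"offset": [0.002,0.001,0],"turn": [0.001,-0.0035,-0.001],"claw": 0.75}], "grip_force": 60}}

```text
clock: 4.0
position: [0.5028, -0.1842, 0.1895]
orientation: [-0.706, 0.027, 0.707, 0.027]
wrist_force: [-0.6, -1.2, 1.0]
grip_width: 0.178
```

>>> {"method": "apply_moves", "body": {"moves": [{"offset": [0,0,0],"turn": [0,0,0],"claw": 0.85},{"offset": [0,0,0],"turn": [0,0,0],"claw": 1},{"offset": [0,0,0],"turn": [0,0,0],"claw": 1},{"offset": [0,0,0],"turn": [0,0,0],"claw": 1}]}}

```text
clock: 4.33
position: [0.5028, -0.1842, 0.1895]
orientation: [-0.706, 0.027, 0.707, 0.027]
wrist_force: [-0.2, -1.9, 2.0]
grip_width: 0.18
```

```bash
cat >> h.py <<'E'
def ball(s,guess,name=None,h=None):
    g=proj("side",np.array(guess)); x,y=np.round(g).astype(int)-14
    c=s[y:y+28,x:x+28]; m=(c.max(2)<125).astype('uint8')
    n,l,st,ce=cv2.connectedComponentsWithStats(m)
    for i in range(1,n):
        if st[i,4]>40: print("  dark blob",ce[i]+[x,y],st[i],"->",onz("side",ce[i]+[x,y],guess[2]))
    print("  expected",g)
E
python3 - <<'E'
from h import *
go((.503,-.184,.19),-94.4)
ball(manip.capture("side"),(.503,-.184,.073))
E
```

```text
t 4.3333 pos [ 0.5028 -0.1842  0.1895] F [-0.1526 -1.8538  2.0303] T [-0.2419  0.0307  0.2312] w 0.17989496859922974 q [-0.4567  0.0752  1.5043 -0.0006  1.5626  1.1908]
yaw -94.39121873192332 tilt 0.04307801651310981
offset [-0.0005 -0.0002 -0.0002] turn [ 0.0002  0.0007 -0.0003]
  dark blob [248.7188 259.8958] [10  8 10 13 96] -> [ 0.5042 -0.1852  0.073 ]
  expected [248.1257 259.7163]
```

>>> {"method": "apply_moves", "body": {"moves": [{"offset": [0,0,0],"turn": [-0.005,0,0],"claw": 1},{"offset": [0,0,0],"turn": [-0.015,0,0],"claw": 1},{"offset": [0,0,0],"turn": [-0.03,0,0],"claw": 1},{"offset": [0,0,0],"turn": [-0.055,0,0],"claw": 1},{"offset": [0,0,0],"turn": [-0.085,0,0],"claw": 1},{"offset": [0,0,0],"turn": [-0.12,0,0],"claw": 1},{"offset": [0,0,0],"turn": [-0.16,0,0],"claw": 1},{"offset": [0,0,0],"turn": [-0.2,0,0],"claw": 1},{"offset": [0,0,0],"turn": [-0.24,0,0],"claw": 1},{"offset": [0,0,0],"turn": [-0.28,0,0],"claw": 1}]}}

```text
clock: 5.22
position: [0.5028, -0.1839, 0.1895]
orientation: [-0.703, -0.073, 0.704, -0.072]
wrist_force: [-1.2, -1.1, 2.1]
grip_width: 0.18
```

Run:
```python
from h import *
go((.503,-.184,.19),-4.4)
```

```text
t 5.2167 pos [ 0.5028 -0.1839  0.1895] F [-1.1881 -1.0613  2.1397] T [-0.0786  0.0635 -0.3685] w 0.18017368316942473 q [-0.4566  0.0752  1.5043  0.0001  1.5629  0.9083]
yaw -78.20132216753134 tilt 0.046487238518640076
offset [-0.0005  0.0001 -0.0002] turn [-1.2881  0.0001  0.0009]
```

Forces are small, so I'll continue.

>>> {"method": "apply_moves", "body": {"moves": [{"offset": [0,0,0],"turn": [-0.04,0,0],"claw": 1},{"offset": [0,0,0],"turn": [-0.08,0,0],"claw": 1},{"offset": [0,0,0],"turn": [-0.12,0,0],"claw": 1},{"offset": [0,0,0],"turn": [-0.16,0,0],"claw": 1},{"offset": [0,0,0],"turn": [-0.2,0,0],"claw": 1},{"offset": [0,0,0],"turn": [-0.24,0,0],"claw": 1},{"offset": [0,0,0],"turn": [-0.28,0,0],"claw": 1},{"offset": [0,0,0],"turn": [-0.32,0,0],"claw": 1},{"offset": [0,0,0],"turn": [-0.36,0,0],"claw": 1},{"offset": [0,0,0],"turn": [-0.4,0,0],"claw": 1}]}}

```text
clock: 6.05
position: [0.5028, -0.184, 0.1895]
orientation: [-0.675, -0.211, 0.675, -0.211]
wrist_force: [0.2, -0.1, 2.3]
grip_width: 0.18
```

>>> {"method": "apply_moves", "body": {"moves": [{"offset": [0,0,0],"turn": [-0.04,0,0],"claw": 1},{"offset": [0,0,0],"turn": [-0.08,0,0],"claw": 1},{"offset": [0,0,0],"turn": [-0.12,0,0],"claw": 1},{"offset": [0,0,0],"turn": [-0.16,0,0],"claw": 1},{"offset": [0,0,0],"turn": [-0.2,0,0],"claw": 1},{"offset": [0,0,0],"turn": [-0.24,0,0],"claw": 1},{"offset": [0,0,0],"turn": [-0.28,0,0],"claw": 1},{"offset": [0,0,0],"turn": [-0.32,0,0],"claw": 1},{"offset": [0,0,0],"turn": [-0.36,0,0],"claw": 1},{"offset": [0,0,0],"turn": [-0.4,0,0],"claw": 1}]}}

```text
clock: 6.88
position: [0.5029, -0.184, 0.1895]
orientation: [-0.619, -0.341, 0.62, -0.341]
wrist_force: [-0.9, -0.7, 1.4]
grip_width: 0.173
```

Run:
```python
from h import *
go((.503,-.184,.19),-4.4)
```

```text
t 6.8833 pos [ 0.5029 -0.184   0.1895] F [-0.9014 -0.7238  1.42  ] T [-0.1101  0.0755 -0.3721] w 0.17260694242865043 q [-0.4567  0.0752  1.5043 -0.      1.5627  0.1083]
yaw -32.368078196372345 tilt 0.033350958556572975
offset [-0.0005  0.0001 -0.0001] turn [-0.4881 -0.      0.0006]
```

>>> {"method": "apply_moves", "body": {"moves": [{"offset": [0,0,0],"turn": [-0.04,0,0],"claw": 1},{"offset": [0,0,0],"turn": [-0.08,0,0],"claw": 1},{"offset": [0,0,0],"turn": [-0.12,0,0],"claw": 1},{"offset": [0,0,0],"turn": [-0.16,0,0],"claw": 1},{"offset": [0,0,0],"turn": [-0.2,0,0],"claw": 1},{"offset": [0,0,0],"turn": [-0.24,0,0],"claw": 1},{"offset": [0,0,0],"turn": [-0.28,0,0],"claw": 1},{"offset": [0,0,0],"turn": [-0.315,0,0],"claw": 1},{"offset": [0,0,0],"turn": [-0.345,0,0],"claw": 1},{"offset": [0,0,0],"turn": [-0.375,0,0],"claw": 1}]}}

```text
clock: 7.72
position: [0.5029, -0.1841, 0.1895]
orientation: [-0.545, -0.45, 0.545, -0.45]
wrist_force: [0.7, -0.4, 1.0]
grip_width: 0.176
```

>>> {"method": "apply_moves", "body": {"moves": [{"offset": [0,0,0],"turn": [-0.025,0,0],"claw": 1},{"offset": [0,0,0],"turn": [-0.05,0,0],"claw": 1},{"offset": [0,0,0],"turn": [-0.07,0,0],"claw": 1},{"offset": [0,0,0],"turn": [-0.09,0,0],"claw": 1},{"offset": [0,0,0],"turn": [-0.1,0,0],"claw": 1},{"offset": [0,0,0],"turn": [-0.105,0,0],"claw": 1},{"offset": [0,0,0],"turn": [-0.105,0,0],"claw": 1},{"offset": [0,0,0],"turn": [-0.105,0,0],"claw": 1}]}}

```text
clock: 8.38
position: [0.5028, -0.184, 0.1894]
orientation: [-0.521, -0.478, 0.522, -0.478]
wrist_force: [-0.2, -0.7, 3.7]
grip_width: 0.179
```

Run:
```python
from h import *
go((.503,-.184,.19),-4.4)
s=manip.capture("side"); t=manip.capture("top")
ball(s,(.503,-.184,.073))
cv2.imwrite("pics/turned.png",np.hstack([cv2.resize(s[200:310,195:305],(400,400),interpolation=cv2.INTER_CUBIC),cv2.resize(t[180:280,280:380],(400,400))])[:,:,::-1])
```

```text
t 8.3833 pos [ 0.5028 -0.184   0.1894] F [-0.2053 -0.7399  3.6748] T [-0.1209 -0.0201 -0.1867] w 0.1788434458646164 q [-0.4566  0.0753  1.5044 -0.0002  1.5626 -0.3693]
yaw -5.0020727425196245 tilt 0.04062766080719285
offset [-0.0006  0.0002 -0.    ] turn [-0.0105 -0.      0.0007]
  dark blob [249.674 262.337] [  5   4  19  24 181] -> [ 0.5035 -0.1952  0.073 ]
  expected [248.1257 259.7163]
```

View pics/turned.png

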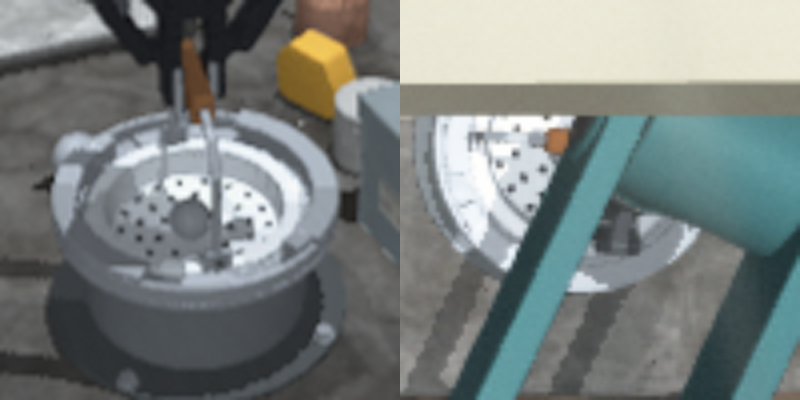

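The grip and dish have turned 89.4°. The handle leg stands in the collar's free sector, at about (210,200), and the ball is at (190,218) in the left crop, 1 px from the expected middle. Now I'll lift gently.

>>> {"method": "apply_moves", "body": {"moves": [{"offset": [-0.0005,0,0],"turn": [0,0,0],"claw": 1},{"offset": [-0.0015,0,0],"turn": [0,0,0],"claw": 1},{"offset": [-0.003,0,0],"turn": [0,0,0],"claw": 1},{"offset": [-0.005,0,0],"turn": [0,0,0],"claw": 1},{"offset": [-0.007,0,0],"turn": [0,0,0],"claw": 1},{"offset": [-0.009,0,0],"turn": [0,0,0],"claw": 1},{"offset": [-0.011,0,0],"turn": [0,0,0],"claw": 1},{"offset": [-0.013,0,0],"turn": [0,0,0],"claw": 1},{"offset": [-0.014,0,0],"turn": [0,0,0],"claw": 1},{"offset": [-0.0145,0,0],"turn": [0,0,0],"claw": 1}]}}

```text
clock: 9.32
position: [0.5029, -0.1841, 0.2042]
orientation: [-0.521, -0.478, 0.522, -0.478]
wrist_force: [-0.0, -0.6, -3.5]
grip_width: 0.178
```

Run:
```python
from h import *
go((.503,-.184,.275),-5)
s=manip.capture("side")
ball(s,(.503,-.184,.087))
cv2.imwrite("pics/lift1.png",cv2.resize(s[190:310,190:310],(480,480),interpolation=cv2.INTER_CUBIC)[:,:,::-1])
```

```text
t 9.3167 pos [ 0.5029 -0.1841  0.2042] F [-0.0313 -0.5551 -3.4828] T [-0.0036 -0.021  -0.0344] w 0.17801033601205687 q [-0.4566  0.0689  1.4817 -0.0002  1.5915 -0.3692]
yaw -5.01146015659558 tilt 0.027758361108864114
offset [-0.0708  0.0001 -0.0001] turn [-0.0002  0.0001  0.0005]
  dark blob [249.8743 257.7749] [  5   4  20  24 191] -> [ 0.5044 -0.1946  0.087 ]
  expected [248.0435 255.3937]
```

View pics/lift1.png

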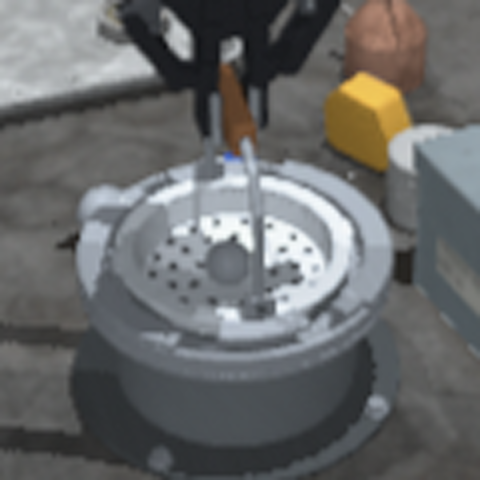

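The dish has risen freely and level: it shows above the collar, and the wrist reads −3.5 N, about the dish's weight. The ball is at the middle, (228,263) in the crop. I'll keep lifting.

>>> {"method": "apply_moves", "body": {"moves": [{"offset": [-0.001,0,0],"turn": [0,0,0],"claw": 1},{"offset": [-0.003,0,0],"turn": [0,0,0],"claw": 1},{"offset": [-0.006,0,0],"turn": [0,0,0],"claw": 1},{"offset": [-0.01,0,0],"turn": [0,0,0],"claw": 1},{"offset": [-0.014,0,0],"turn": [0,0,0],"claw": 1},{"offset": [-0.018,0,0],"turn": [0,0,0],"claw": 1},{"offset": [-0.022,0,0],"turn": [0,0,0],"claw": 1},{"offset": [-0.026,0,0],"turn": [0,0,0],"claw": 1},{"offset": [-0.03,0,0],"turn": [0,0,0],"claw": 1},{"offset": [-0.034,0,0],"turn": [0,0,0],"claw": 1}]}}

```text
clock: 10.2
position: [0.5028, -0.184, 0.2383]
orientation: [-0.521, -0.478, 0.522, -0.477]
wrist_force: [-0.6, 0.6, -3.7]
grip_width: 0.173
```

>>> {"method": "apply_moves", "body": {"moves": [{"offset": [-0.004,0,0],"turn": [0,0,0],"claw": 1},{"offset": [-0.008,0,0],"turn": [0,0,0],"claw": 1},{"offset": [-0.013,0,0],"turn": [0,0,0],"claw": 1},{"offset": [-0.018,0,0],"turn": [0,0,0],"claw": 1},{"offset": [-0.023,0,0],"turn": [0,0,0],"claw": 1},{"offset": [-0.028,0,0],"turn": [0,0,0],"claw": 1},{"offset": [-0.032,0,0],"turn": [0,0,0],"claw": 1},{"offset": [-0.034,0,0],"turn": [0,0,0],"claw": 1},{"offset": [-0.035,0,0],"turn": [0,0,0],"claw": 1},{"offset": [-0.035,0,0],"turn": [0,0,0],"claw": 1}]}}

```text
clock: 11.03
position: [0.5029, -0.1841, 0.273]
orientation: [-0.521, -0.478, 0.522, -0.478]
wrist_force: [-0.4, -1.2, -4.2]
grip_width: 0.178
```

Run:
```python
from h import *
go((.479,.333,.22),-5)
s=manip.capture("side")
ball(s,(.503,-.184,.156))
```

```text
t 11.0333 pos [ 0.5029 -0.1841  0.273 ] F [-0.4286 -1.1559 -4.2138] T [ 0.0126 -0.0585 -0.0481] w 0.17774521096600726 q [-0.4566  0.052   1.3634 -0.0003  1.7267 -0.3692]
yaw -5.011731169808021 tilt 0.036799762757170874
offset [ 0.053  -0.0689 -0.513 ] turn [-0.0002  0.0001  0.0006]
  dark blob [249.0309 234.8402] [  5   0  19  27 194] -> [ 0.5042 -0.1916  0.156 ]
  expected [247.6216 233.2121]
```

>>> {"method": "apply_moves", "body": {"moves": [{"offset": [0,-0.0001,-0.001],"turn": [0,0,0],"claw": 1},{"offset": [0,-0.0004,-0.003],"turn": [0,0,0],"claw": 1},{"offset": [0,-0.0008,-0.006],"turn": [0,0,0],"claw": 1},{"offset": [0,-0.0013,-0.01],"turn": [0,0,0],"claw": 1},{"offset": [0,-0.002,-0.015],"turn": [0,0,0],"claw": 1},{"offset": [0,-0.0028,-0.021],"turn": [0,0,0],"claw": 1},{"offset": [0,-0.0038,-0.028],"turn": [0,0,0],"claw": 1},{"offset": [0,-0.0048,-0.036],"turn": [0,0,0],"claw": 1},{"offset": [0,-0.006,-0.045],"turn": [0,0,0],"claw": 1},{"offset": [0,-0.0072,-0.054],"turn": [0,0,0],"claw": 1}]}}

```text
clock: 11.92
position: [0.5003, -0.1285, 0.2729]
orientation: [-0.521, -0.478, 0.521, -0.477]
wrist_force: [0.7, 0.8, -4.7]
grip_width: 0.175
```

>>> {"method": "apply_moves", "body": {"moves": [{"offset": [0,-0.0012,-0.009],"turn": [0,0,0],"claw": 1},{"offset": [0,-0.0024,-0.018],"turn": [0,0,0],"claw": 1},{"offset": [0,-0.0036,-0.027],"turn": [0,0,0],"claw": 1},{"offset": [0,-0.0048,-0.036],"turn": [0,0,0],"claw": 1},{"offset": [0,-0.006,-0.045],"turn": [0,0,0],"claw": 1},{"offset": [0,-0.0072,-0.054],"turn": [0,0,0],"claw": 1},{"offset": [0,-0.0084,-0.063],"turn": [0,0,0],"claw": 1},{"offset": [0,-0.0096,-0.072],"turn": [0,0,0],"claw": 1},{"offset": [0,-0.0108,-0.081],"turn": [0,0,0],"claw": 1},{"offset": [0,-0.012,-0.09],"turn": [0,0,0],"claw": 1}]}}

```text
clock: 12.75
position: [0.4962, -0.038, 0.2728]
orientation: [-0.521, -0.478, 0.522, -0.477]
wrist_force: [0.2, 0.1, -3.8]
grip_width: 0.173
```

Run:
```python
from h import *
go((.479,.333,.22),-5)
p=manip.get_state()["position"]
ball(manip.capture("side"),p-[0,0,.117])
```

```text
t 12.75 pos [ 0.4962 -0.038   0.2728] F [ 0.1512  0.1353 -3.7905] T [-0.0319 -0.0104 -0.0446] w 0.17349475230775974 q [-0.1904 -0.0325  1.4491 -0.      1.726  -0.1029]
yaw -5.015996281024464 tilt 0.05483686107363468
offset [ 0.0529 -0.0495 -0.3681] turn [-0.0003 -0.0001  0.001 ]
  dark blob [230.1339 205.3228] [  6   0  17  24 127] -> [ 0.4981 -0.045   0.1558]
  expected [228.7535 204.1595]
```

>>> {"method": "apply_moves", "body": {"moves": [{"offset": [0,-0.0007,-0.005],"turn": [0,0,0],"claw": 1},{"offset": [0,-0.0016,-0.012],"turn": [0,0,0],"claw": 1},{"offset": [0,-0.0027,-0.02],"turn": [0,0,0],"claw": 1},{"offset": [0,-0.0039,-0.029],"turn": [0,0,0],"claw": 1},{"offset": [0,-0.0051,-0.038],"turn": [0,0,0],"claw": 1},{"offset": [0,-0.0063,-0.047],"turn": [0,0,0],"claw": 1},{"offset": [0,-0.0075,-0.056],"turn": [0,0,0],"claw": 1},{"offset": [0,-0.0087,-0.065],"turn": [0,0,0],"claw": 1},{"offset": [0,-0.0099,-0.074],"turn": [0,0,0],"claw": 1},{"offset": [0,-0.0111,-0.083],"turn": [0,0,0],"claw": 1}]}}

```text
clock: 13.63
position: [0.4924, 0.0458, 0.2729]
orientation: [-0.521, -0.478, 0.522, -0.477]
wrist_force: [0.6, 0.6, -4.2]
grip_width: 0.175
```

>>> {"method": "apply_moves", "body": {"moves": [{"offset": [0.001,-0.0012,-0.009],"turn": [0,0,0],"claw": 1},{"offset": [0.003,-0.0024,-0.018],"turn": [0,0,0],"claw": 1},{"offset": [0.005,-0.0036,-0.027],"turn": [0,0,0],"claw": 1},{"offset": [0.007,-0.0048,-0.036],"turn": [0,0,0],"claw": 1},{"offset": [0.009,-0.006,-0.045],"turn": [0,0,0],"claw": 1},{"offset": [0.011,-0.0072,-0.054],"turn": [0,0,0],"claw": 1},{"offset": [0.013,-0.0084,-0.063],"turn": [0,0,0],"claw": 1},{"offset": [0.015,-0.0096,-0.072],"turn": [0,0,0],"claw": 1},{"offset": [0.017,-0.0108,-0.081],"turn": [0,0,0],"claw": 1},{"offset": [0.019,-0.012,-0.09],"turn": [0,0,0],"claw": 1}]}}

```text
clock: 14.47
position: [0.4883, 0.1364, 0.2536]
orientation: [-0.521, -0.478, 0.522, -0.477]
wrist_force: [0.7, 0.0, -4.3]
grip_width: 0.178
```

>>> {"method": "apply_moves", "body": {"moves": [{"offset": [0.002,-0.0012,-0.009],"turn": [0,0,0],"claw": 1},{"offset": [0.004,-0.0024,-0.018],"turn": [0,0,0],"claw": 1},{"offset": [0.006,-0.0036,-0.027],"turn": [0,0,0],"claw": 1},{"offset": [0.008,-0.0048,-0.036],"turn": [0,0,0],"claw": 1},{"offset": [0.01,-0.006,-0.045],"turn": [0,0,0],"claw": 1},{"offset": [0.012,-0.0072,-0.054],"turn": [0,0,0],"claw": 1},{"offset": [0.014,-0.0084,-0.063],"turn": [0,0,0],"claw": 1},{"offset": [0.016,-0.0096,-0.072],"turn": [0,0,0],"claw": 1},{"offset": [0.018,-0.0108,-0.081],"turn": [0,0,0],"claw": 1},{"offset": [0.02,-0.012,-0.09],"turn": [0,0,0],"claw": 1}]}}

```text
clock: 15.3
position: [0.4842, 0.2271, 0.2337]
orientation: [-0.521, -0.478, 0.522, -0.477]
wrist_force: [-0.1, -0.4, -4.1]
grip_width: 0.178
```

Run:
```python
from h import *
go((.479,.333,.22),-5)
```

```text
t 15.3 pos [0.4842 0.2271 0.2337] F [-0.117  -0.4417 -4.0633] T [ 0.0111 -0.0243 -0.0158] w 0.17808335039772918 q [0.3322 0.0578 1.4349 0.0005 1.6498 0.4198]
yaw -5.015157490235567 tilt 0.055305930822983296
offset [ 0.0137 -0.0145 -0.1051] turn [-0.0003 -0.0001  0.001 ]
```

>>> {"method": "apply_moves", "body": {"moves": [{"offset": [0.002,-0.0012,-0.009],"turn": [0,0,0],"claw": 1},{"offset": [0.004,-0.0024,-0.018],"turn": [0,0,0],"claw": 1},{"offset": [0.006,-0.0036,-0.027],"turn": [0,0,0],"claw": 1},{"offset": [0.008,-0.0048,-0.036],"turn": [0,0,0],"claw": 1},{"offset": [0.0095,-0.006,-0.045],"turn": [0,0,0],"claw": 1},{"offset": [0.011,-0.0072,-0.054],"turn": [0,0,0],"claw": 1},{"offset": [0.012,-0.0084,-0.063],"turn": [0,0,0],"claw": 1},{"offset": [0.013,-0.0095,-0.071],"turn": [0,0,0],"claw": 1},{"offset": [0.0135,-0.0105,-0.078],"turn": [0,0,0],"claw": 1},{"offset": [0.0135,-0.0113,-0.084],"turn": [0,0,0],"claw": 1}]}}

```text
clock: 16.13
position: [0.4802, 0.3117, 0.2202]
orientation: [-0.521, -0.478, 0.522, -0.477]
wrist_force: [-0.9, -0.8, -4.9]
grip_width: 0.175
```

>>> {"method": "apply_moves", "body": {"moves": [{"offset": [0,-0.0007,-0.005],"turn": [0,0,0],"claw": 1},{"offset": [0,-0.0013,-0.0095],"turn": [0,0,0],"claw": 1},{"offset": [0,-0.0018,-0.0135],"turn": [0,0,0],"claw": 1},{"offset": [0,-0.0023,-0.017],"turn": [0,0,0],"claw": 1},{"offset": [0,-0.0026,-0.0195],"turn": [0,0,0],"claw": 1},{"offset": [0,-0.0028,-0.021],"turn": [0,0,0],"claw": 1},{"offset": [0,-0.0029,-0.022],"turn": [0,0,0],"claw": 1},{"offset": [0,-0.003,-0.0225],"turn": [0,0,0],"claw": 1},{"offset": [0,-0.003,-0.0225],"turn": [0,0,0],"claw": 1},{"offset": [0,-0.003,-0.0225],"turn": [0,0,0],"claw": 1}]}}

```text
clock: 16.97
position: [0.4794, 0.3333, 0.2204]
orientation: [-0.521, -0.478, 0.522, -0.477]
wrist_force: [-0.3, -0.8, -4.3]
grip_width: 0.181
```

>>> {"method": "apply_moves", "body": {"moves": [{"offset": [0,0,0],"turn": [0,0,0],"claw": 1},{"offset": [0,0,0],"turn": [0,0,0],"claw": 1},{"offset": [0,0,0],"turn": [0,0,0],"claw": 1},{"offset": [0,0,0],"turn": [0,0,0],"claw": 1},{"offset": [0,0,0],"turn": [0,0,0],"claw": 1},{"offset": [0,0,0],"turn": [0,0,0],"claw": 1},{"offset": [0,0,0],"turn": [0,0,0],"claw": 1},{"offset": [0,0,0],"turn": [0,0,0],"claw": 1},{"offset": [0,0,0],"turn": [0,0,0],"claw": 1},{"offset": [0,0,0],"turn": [0,0,0],"claw": 1}]}}

```text
clock: 17.8
position: [0.4793, 0.3335, 0.2204]
orientation: [-0.521, -0.478, 0.522, -0.477]
wrist_force: [0.0, 0.3, -4.7]
grip_width: 0.175
```

Run:
```python
from h import *
go((.479,.333,.22),-5)
p=manip.get_state()["position"]
s=manip.capture("side");t=manip.capture("top")
ball(s,p-[0,0,.117]); print("floor mid",proj("side",p-[0,0,.132]))
x,y=(proj("side",p-[0,0,.117])-50).astype(int); x2,y2=(proj("top",p-[0,0,.117])-60).astype(int); x2=max(x2,0)
print(x,y,x2,y2)
cv2.imwrite("pics/fin.png",np.hstack([cv2.resize(s[y-20:y+80,x:x+100],(400,400),interpolation=cv2.INTER_CUBIC),cv2.resize(t[y2:y2+120,x2:x2+120],(400,400))])[:,:,::-1])
```

```text
t 17.8 pos [0.4793 0.3335 0.2204] F [ 0.0214  0.3268 -4.7283] T [-0.051   0.0409  0.0114] w 0.17546593829662535 q [0.5105 0.1706 1.3369 0.0006 1.6349 0.5981]
yaw -5.014178108381844 tilt 0.05513431569284345
offset [ 0.0004 -0.0003  0.0005] turn [-0.0002 -0.0001  0.001 ]
  dark blob [195.4  162.28] [ 8  0 11 20 75] -> [0.4825 0.3551 0.1034]
  expected [195.7715 164.9781]
floor mid [196.1065 168.8085]
145 114 73 165
```

View pics/fin.png

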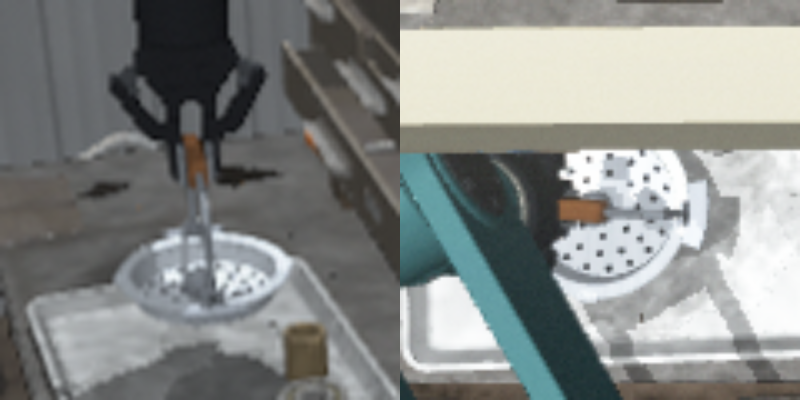

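The dish hangs level over the tray's middle, with the bush and bearing clear in front. The ball is at (199,281) in the left crop, which is about (194.8,164.3) against an expected (195.8,165.0), partly behind the handle leg. I'll hold for a second and check that nothing is still rolling, then hand in.

>>> {"method": "apply_moves", "body": {"moves": [{"offset": [0,0,0],"turn": [0,0,0],"claw": 1},{"offset": [0,0,0],"turn": [0,0,0],"claw": 1},{"offset": [0,0,0],"turn": [0,0,0],"claw": 1},{"offset": [0,0,0],"turn": [0,0,0],"claw": 1},{"offset": [0,0,0],"turn": [0,0,0],"claw": 1},{"offset": [0,0,0],"turn": [0,0,0],"claw": 1},{"offset": [0,0,0],"turn": [0,0,0],"claw": 1},{"offset": [0,0,0],"turn": [0,0,0],"claw": 1},{"offset": [0,0,0],"turn": [0,0,0],"claw": 1},{"offset": [0,0,0],"turn": [0,0,0],"claw": 1}]}}

```text
clock: 18.73
position: [0.4793, 0.3335, 0.2204]
orientation: [-0.521, -0.478, 0.522, -0.477]
wrist_force: [-0.6, 0.6, -4.8]
grip_width: 0.18
```

Run:
```python
from h import *
go((.479,.333,.22),-5)
f=[]
for i in range(12): f.append(manip.capture("side")[140:185,170:225].astype(int))
d=[abs(f[i]-f[0]).max(2) for i in (4,8,11)]
print([( (x>25).sum(), x.max()) for x in d])
cv2.imwrite("pics/fin2.png",cv2.resize(f[-1].astype('uint8'),(660,540),interpolation=cv2.INTER_CUBIC)[:,:,::-1])
```

```text
t 18.7333 pos [0.4793 0.3335 0.2204] F [-0.6351  0.6208 -4.777 ] T [0.0099 0.0177 0.0212] w 0.18019114925058927 q [0.5105 0.1706 1.3369 0.0006 1.6348 0.5981]
yaw -5.01371678524084 tilt 0.05597442001310352
offset [ 0.0004 -0.0003  0.0005] turn [-0.0002 -0.0001  0.001 ]
[(np.int64(0), np.int64(12)), (np.int64(0), np.int64(13)), (np.int64(0), np.int64(8))]
```

View pics/fin2.png

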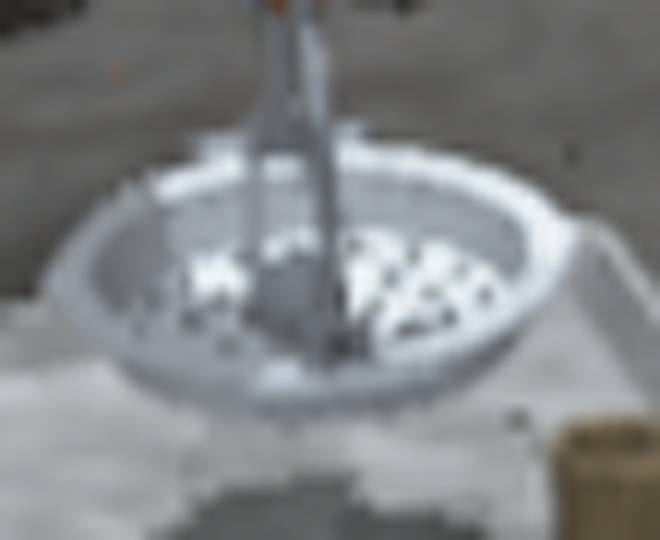

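The ball sits at about (293,300) in the crop, which is (194.4,165.0), about 5 mm from the middle. The frames taken over the last 0.6 s are unchanged, so everything is still. Handing in.

```bash
python3 -c "
from rig import manip
print(manip.hand_in())"
```

```text
the job is handed in; nothing more can be done
None
```

I gripped the dish by its handle, turned it 89.4° anticlockwise, lifted it straight out of the pot and carried it level to the tray. I handed the job in while still holding it there; the hand-in gave no verdict.

**Last checks, at about 19 s of the 54 s:**
- **Position:** the grip is at (0.479, 0.334, 0.220), within 1 mm of the tray middle I measured. The dish floor should be about 86 mm above the tray floor, worked out from the grip height.
- **Level and held:** the tool is tilted 0.06°. The wrist carries about 4.8 N, which fits the dish plus the ball, and the grip was steady throughout.
- **Ball:** it lies about 5 mm from the middle and was still over the last 0.6 s of pictures.
- **Other parts:** the bush and bearing looked clear of the dish. I did not measure the things behind the pot again, but the arm's path stayed well away from them.

**Less certain:**
- My automatic ball detection was biased because the ball merged with the handle leg in the images. I read the final ball positions from enlarged crops instead, good to about one pixel or 3–4 mm.
- The overhead beam hid part of the dish in the top view. The final check of the ball therefore rests on the side view.

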